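Fetch a mould from a pop-up holder

TASK

One of the two sloped holders is shut and holds two small metal moulds nested one on the other; the other holder stands open and empty. Press the shut holder's pad so that its tray pops up, lift only the upper mould straight off the nest and stand it upright on the kitchen scale. Then leave both holders latched shut, the lower mould still in its place, without shoving the scale or the lemon about.

Things in the scene. Friction and masses are not known exactly. Their poses are not given: they have to be found in the camera images.
- full_holder: The holder that holds the two nested moulds and starts shut. White sloped box, 116 x 83 x 90 deep, fixed on a wedge, 145 mm high overall. Origin: on the worktop under its middle; x to its back, y to its left. Its tray slides along an axis leaning 30 degrees to the front: (-0.5, 0, 0.866) in this frame. Tray up, its flat top is level with the box's rim and the upper mould stands 28 mm above it.
- empty_holder: The holder that is empty and starts open. White sloped box, 116 x 83 x 90 deep, fixed on a wedge, 145 mm high overall. Origin: on the worktop under its middle; x to its back, y to its left. Its tray slides along an axis leaning 30 degrees to the front: (-0.5, 0, 0.866) in this frame. Same make as the full one.
- full_holder_pad (a point): Centre of the top face of the grey press pad of the full holder: a 26 x 36 mm post at the low front end of the tray, moving with it. Face square to the slide axis; z points up along that axis, x to the back, y left. To change the latch, push it to the stop and release; a shorter push changes nothing. The push takes 3 to 6 N if slow (up to 15 N if quick), the stop is firm.
- empty_holder_pad (a point): Centre of the top face of the grey press pad of the empty holder: a 26 x 36 mm post at the low front end of the tray, moving with it. Face square to the slide axis; z points up along that axis, x to the back, y left. To change the latch, push it to the stop and release; a shorter push changes nothing. The push takes 3 to 6 N if slow (up to 15 N if quick), the stop is firm.
- full_holder_tray (a joint): Tray of the full holder, travel along the slide axis, m: 0 (to 0.001) latched shut (pad 10 mm above the box's rim), 0.028 sprung up (pad 38 mm above it), -0.010 bottom stop. Push-push latch: from shut, a push past -0.008 and release lets it spring up (0.5 s); from up, a push past -0.008 and release leaves it at 0.
- empty_holder_tray (a joint): Tray of the empty holder, travel along the slide axis, m: 0 (to 0.001) latched shut (pad 10 mm above the box's rim), 0.028 sprung up (pad 38 mm above it), -0.010 bottom stop. Push-push latch: from shut, a push past -0.008 and release lets it spring up (0.5 s); from up, a push past -0.008 and release leaves it at 0.
- upper_mould_centre (a point): Centre, half-way up, of the upper mould: aluminium cup 45 mm high, outer diameter 56 mm over the upper 27 mm (collar), 48 mm below, wall 2.5 mm, 35 to 70 g. z along its axis to the open mouth; rim 22.5 mm above, underside 22.5 mm below. Nested, it leans 30 degrees, its shoulder on the lower mould's rim about 5 mm below this point, level with the tray's top; grip the collar above that.
- lower_mould_centre (a point): Centre (half-way up) of the lower mould, the same shape, sunk in the tray's round hole with its rim level with the tray's top, 27 mm below the upper one along the slide axis.
- full_holder_seat (a point): Point of the full holder's tray where the lower mould's centre belongs; moves with the tray.
- scale: Flat black kitchen scale, 215 (x) x 165 (y) x 20 mm, loose, 0.55 kg. Origin: centre of its underside; z up. Its flat top is 19 to 20 mm above the origin. Any place on top with the mould's foot wholly on it will do.
- lemon: Bystander: a lemon, 78 x 55 x 56 mm, loose, behind the scale. Origin at its underside.
- shaker: Bystander: salt shaker, 44 mm across, 90 mm tall, behind the scale. Origin at its underside.
Mind the look-alikes: they are no part of the job. Leave any blue look-alike of the part that bears upper_mould_centre alone.

How it is judged:
On the way, in this order (a step that is already met when the one before it is completed fails the run):
1. the full holder's tray has popped up and stays up with both moulds (value of joint full_holder_tray above 0.024 m and distance between upper_mould_centre and lower_mould_centre below 0.035 m and distance between lower_mould_centre and full_holder_seat below 0.007 m), for 0.2 s.
2. the upper mould is off the nest, the lower one still seated in its tray (distance between upper_mould_centre and lower_mould_centre above 0.075 m and distance between lower_mould_centre and full_holder_seat below 0.007 m), for 0.1 s.
3. the upper mould stands upright on the scale, let go (x of upper_mould_centre in the frame of scale between -0.09 and 0.09 m and y of upper_mould_centre in the frame of scale between -0.065 and 0.065 m and z of upper_mould_centre in the frame of scale between 0.036 and 0.048 m and angle between upper_mould_centre's own z axis and vertical below 0.12 rad and contact force between the fingers and upper_mould below 0.05 N), for 0.2 s.
At the end, for the whole second after the job is handed in: The upper mould stands upright (within 7 degrees) and still on the scale's top, its axis within 90 mm (along the scale's x) and 65 mm (along y) of the scale's middle; the lower mould sits in the full holder's tray (within 7 mm of its seat); both trays are latched shut (joint between -2 and 4 mm) (all of step 3 and linear speed of upper_mould below 0.02 m/s and distance between lower_mould_centre and full_holder_seat below 0.007 m and value of joint full_holder_tray between -0.002 and 0.004 m and value of joint empty_holder_tray between -0.002 and 0.004 m); the robot touches nothing.
It fails at once if the lemon moved more than 30 mm (distance of lemon from where it was at the start of the episode above 0.03 m).
It fails at once if the scale moved more than 30 mm (distance of scale from where it was at the start of the episode above 0.03 m).
It fails at once if the lower mould was pulled out of its seat by more than 20 mm (distance between lower_mould_centre and full_holder_seat above 0.02 m).
It also fails if it takes over 61 s, if anything falls off the work surface, if the arm or the gripper's body presses on something with over 40 N, if the wrist force passes 120 N, or if a joint passes its speed limit or range.

ROBOT

A 6-joint arm with a two-finger parallel gripper is mounted at the origin on a cart in front of the work surface, level with it; the furniture and walls round the work are solid. World frame = base frame: x ahead of the robot, y to its left, z up, the work surface at z = 0. Lengths are in m, angles in rad, forces in N, time in s.
With the tool pointing down it reaches from about 0.3 to 0.775 m from the base axis. Payload 14.6 kg.
Tool frame: the origin (TCP) lies at the very end of the fingers, on their centre line; the grasp point (between the pads) lies 19 mm behind it; z points along the fingers, y is the line along which they close (so a half turn about z gives the same grasp; the last joint's range is limited). The gripper opens to 94 mm and grips with 3 to 60 N. Pads are 16 mm wide; open, the fingers measure 119 mm over their backs; the gripper's body (75 mm by 177 mm) begins 78 mm behind the grasp point.
Start: joints at [-1.263, 0.3, 1.521, -0, 1.321, -0.067], TCP at [0.201, -0.512, 0.205] pointing down, gripper open.
Joint ranges: [-3.03, 3.03], [-0.79, 2.21], [0.23, 2.52], [-1.04, 4.18], [0, 3.07], [-2.55, 2.55]. Speed limits (rad/s): [2.22, 2.22, 2.57, 3.14, 3.14, 3.14].

INTERFACE

Orientations are given as [roll, pitch, yaw] about the fixed x, y, z axes, in that order (R = Rz(yaw) Ry(pitch) Rx(roll)).
In Python, from station import ctrl gives the robot as it stands. The module is installed in compiled form; this text tells all that it offers.
- The arm moves only by the tool play_rows, never from a script. Its argument "commands" is a list of rows, each a list of 7 numbers: the shift along the tool's x, y, z in m, then the turn, a rotation vector about the tool's x, y, z in degrees, then the closure, from -1 (fully open) to 1 (shut). A call has 1 to 20 rows; each row shifts and turns the commanded pose from where the row before left it, along the tool's axes as they then stand; what a row does not reach is not made up. A row lasts 1/12 s, in which the tool goes at most 41.7 mm and 7.16 degrees, less where a joint would pass 70% of its speed; a pose out of reach is approached as far as the arm can. A call is refused whole if a number of a shift passes 0.0417 or a number of a turn 7.16, either way. A call with a gripper value outside its range is refused whole. The fingers move at their own pace and stop on an object; "force" is the grip in N (left out, the last holds). Time passes only in rows, so rows that do not move let the fingers close. It gives the time, the measured TCP pose, the force, the opening and the grip force at its end, in the units of the state.
- ctrl.get_obs(): the state, without advancing time (a new reading comes with each control period).
- ctrl.camera(name): name is "scene" or "top"; returns the picture (400x640x3 uint8, blue, green, red); there is no depth.
- ctrl.camera_model(name): a dict with "fx", "fy", "cx", "cy" (pixels), "rvec" (rotation vector, rad) and "tvec" (3), from world to camera coordinates, as OpenCV has them. Camera axes: x right, y down, z forward; pixel columns grow to the right and rows downward; lengths in m; the calibration is good to about 2 mm. A picture is of the moment at which its call begins. camera_model takes no time and is no camera call.
- ctrl.hand_in(): hands the job in; it is judged then, once.
The state is a dict: "time_s": time; "qpos": joint angles; "joint_vel": joint speeds; "tau": joint torques, N m; "ee_pos": TCP position; "eef_rot": TCP orientation; "force": force on the tool from outside, world axes, zero at the start; "moment": the same for the moment, N m; "grip_width": finger opening in m; "grip_force": force on a finger pad.
Only numpy, scipy, OpenCV 4.12 (cv2) and the standard library are available. Lean on these libraries where they do the work, as an engineer would, in place of code of your own. Each camera call takes 0.05 s, during which the arm holds its last target. There are 200 camera calls.

## Working session

There is one attempt and no reset: what is moved stays moved. The work goes in short steps, Python scripts to look and compute and a tool call to move; the robot and the scene stay as the last step left them, time stands still between calls to the robot, and variables do not carry over. Pictures are saved under pics/ and viewed, at most 10 in all, crops included, and the job is handed in when it is done.

Besides the shell and the picture viewer there is one more tool, called after "Emit:" by a JSON object that holds its "api" and its "payload", one argument or row to a line. play_rows: Moves the arm, as the interface text tells. Its arguments: {"type":"object","properties":{"commands":{"type":"array","items":{"type":"array","items":{"type":"number"}}},"force":{"type":"number"}},"required":["commands"]}

```bash
mkdir -p pics; cat > h.py <<'E'
from station import ctrl
import numpy as np, cv2
from scipy.spatial.transform import Rotation as R
def cam(n):
    m=ctrl.camera_model(n); K=np.array([[m['fx'],0,m['cx']],[0,m['fy'],m['cy']],[0,0,1.]])
    return K,np.array(m['rvec'],float).ravel(),np.array(m['tvec'],float).ravel()
def ray(n,uv):
    K,r,t=cam(n); Rm=cv2.Rodrigues(r)[0]
    d=Rm.T@np.linalg.inv(K)@np.array([uv[0],uv[1],1.]); return -Rm.T@t,d/np.linalg.norm(d)
def plane(n,uv,z):
    c,d=ray(n,uv); return c+d*(z-c[2])/d[2]
def tri(a,b):
    c1,d1=ray('scene',a); c2,d2=ray('top',b)
    s=np.linalg.lstsq(np.c_[d1,-d2],c2-c1,rcond=None)[0]
    p,q=c1+s[0]*d1,c2+s[1]*d2; return (p+q)/2,np.linalg.norm(p-q)
def proj(n,p):
    K,r,t=cam(n); return cv2.projectPoints(np.array(p,float).reshape(-1,3),r,t,K,None)[0].reshape(-1,2)
E
python3 - <<'E'
from h import *
for n in('scene','top'):
    cv2.imwrite(f'pics/{n}0.png',ctrl.camera(n)); print(n,ray(n,(320,200)))
o=ctrl.get_obs();print(o['ee_pos'],o['eef_rot'],o['time_s'])
E
```

```text
scene (array([-0.11834156,  0.66950516,  0.59769896]), array([ 0.72024264, -0.48113307, -0.49976145]))
top (array([0.40119715, 0.16866045, 1.01739832]), array([ 0.20341511,  0.00270765, -0.97908884]))
[ 0.20129182 -0.51161395  0.20494903] [-3.14059320e+00 -6.87643351e-05  3.74812062e-01] 0.1
```

View pics/scene0.png

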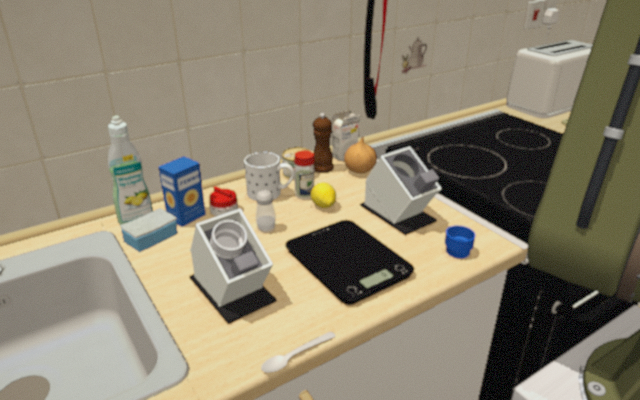

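View pics/top0.png

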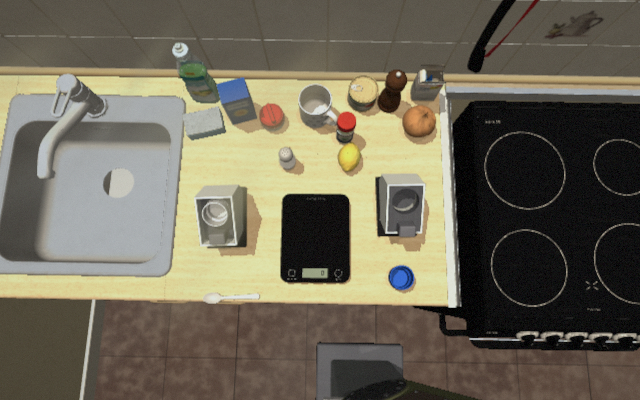

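The left holder (scene 230,255; top 220,217) holds silver moulds. The right one (scene 403,187; top 402,205) is empty with its pad up. The blue cup (scene 460,241; top 401,278) is the look-alike and must be left alone. I'll enlarge both holders in one picture.

```bash
python3 - <<'E'
from h import *
s=cv2.imread('pics/scene0.png');t=cv2.imread('pics/top0.png')
z=lambda im,x,y,w,h:cv2.resize(im[y:y+h,x:x+w],(400,300),interpolation=cv2.INTER_CUBIC)
cv2.imwrite('pics/c0.png',np.vstack([np.hstack([z(s,180,200,120,90*1),z(s,350,140,120,90)]),np.hstack([z(t,170,175,100,75),z(t,350,170,100,75)])]))
for uv in [(282,196),(349,196),(349,281),(282,281)]: print(plane('top',uv,.02))
E
```

```text
[0.61669145 0.26463733 0.02      ]
[0.61973749 0.10059629 0.02      ]
[0.41545678 0.09977303 0.02      ]
[0.41255128 0.25706104 0.02      ]
```

View pics/c0.png

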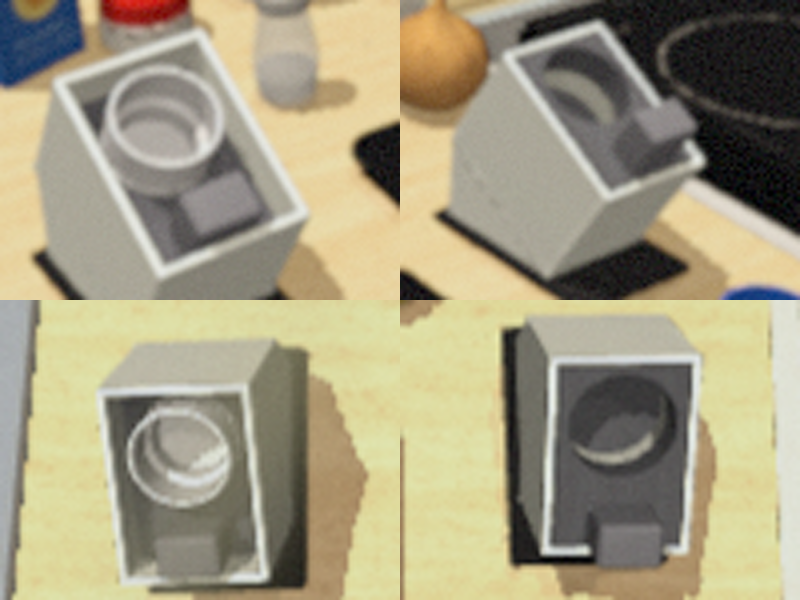

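Crop: left holder's rim corners and silver nest are clear (tray shut, pad low); right holder is empty with its pad up. I'll triangulate the rim corners of both and check them against 116 x 83 mm.

```bash
cat >> h.py <<'E'
def sc(p,o): return (p[0]*.3+o[0]-.35,p[1]*.3+o[1]-.35)
def tc(p,o): return (p[0]/4+o[0]-.4,p[1]/4+o[1]-.4)
E
python3 - <<'E'
from h import *
D={'full':([(55,82),(207,30),(307,213),(160,275)],(180,200),[(100,388),(248,386),(270,580),(122,585)],(170,175-75)),
'empty':([(505,55),(600,22),(705,160),(607,198)],(350-120,140),[(550,358),(700,358),(688,553),(543,553)],(350-100,170-75))}
for k,(a,oa,b,ob) in D.items():
    P=[]
    for p,q in zip(a,b):
        X,e=tri(sc(p,oa),tc(q,ob));P.append(X);print(k,X.round(4),round(e,4))
    P=np.array(P);n=np.linalg.norm
    print('sides',n(P[0]-P[1]),n(P[1]-P[2]),n(P[2]-P[3]),n(P[3]-P[0]))
    ex=(P[0]+P[1]-P[2]-P[3]);ey=P[0]+P[3]-P[1]-P[2]
    ys=[np.arctan2(ex[1],ex[0]),np.arctan2(-ey[0],ey[1])]
    w=np.cross(ex,ey);w/=n(w);c=P.mean(0)
    print('yaws',ys,'normal',w,'mid',c)
# top-view: independent yaw from known heights
E
```

```text
full [0.5861 0.4415 0.1399] 0.0005
full [0.5873 0.3601 0.1426] 0.0023
full [0.4904 0.3556 0.0847] 0.0023
full [0.4855 0.4369 0.086 ] 0.0005
sides 0.08145856228965848 0.11292433496343658 0.08151273222107495 0.11423529848923955
yaws [np.float64(0.04575897493111976), np.float64(0.03773979188523119)] normal [-0.49196116 -0.01109097  0.8705465 ] mid [0.53732868 0.39850122 0.11330306]
empty [0.62   0.026  0.1425] 0.002
empty [ 0.6213 -0.0541  0.1447] 0.0011
empty [ 0.523  -0.0583  0.0874] 0.0013
empty [0.5219 0.0231 0.0864] 0.0004
sides 0.080176657498996 0.11391206515519395 0.08143354340835461 0.11307942415672569
yaws [np.float64(0.0362660812134208), np.float64(0.014358372690125956)] normal [-0.50038447  0.00976723  0.86574822] mid [ 0.57155397 -0.01585442  0.11527387]
```

```bash
python3 - <<'E'
from h import *
def fr(c,yaw):
    u=R.from_euler('z',yaw).as_matrix()@R.from_euler('y',-30,degrees=True).as_matrix()
    return u
F=(np.array([.5373,.3985,.116]),.042);E=(np.array([.5715,-.0158,.116]),.025)
for nm,a,b,f in [('fullpad',sc((222,203),(180,200)),tc((189,553),(170,100)),F),
 ('mouldrim',sc((165,112),(180,200)),tc((180,458),(170,100)),F),
 ('emptypad',sc((668,118),(230,140)),tc((627,536),(150+100,95)),E)]:
    X,e=tri(a,b); u=fr(*f); print(nm,X.round(4),round(e,4),'in rim frame',(u.T@(X-f[0])).round(4))
for c,y in(F,E): print(fr(c,y).round(3))
# predicted pixels of rim points to check
g=cv2.cvtColor(cv2.imread('pics/top0.png'),cv2.COLOR_BGR2GRAY)
m=(g<60).astype(np.uint8);m[:,:270]=0;m[:,360:]=0;m[:185]=0;m[295:]=0
c=max(cv2.findContours(m,0,2)[0],key=cv2.contourArea);q=cv2.boxPoints(cv2.minAreaRect(c))
P=np.array([plane('top',x,.02) for x in q]);print(P.round(4),P.mean(0))
E
```

```text
fullpad [0.502  0.3965 0.1008] 0.0009 in rim frame [-0.0383 -0.0005  0.0045]
mouldrim [0.5513 0.3997 0.1262] 0.0015 in rim frame [0.0173 0.0006 0.0018]
emptypad [ 0.5242 -0.0181  0.1276] 0.0072 in rim frame [-0.0352 -0.0011  0.0337]
[[ 0.865 -0.042 -0.5  ]
 [ 0.036  0.999 -0.021]
 [ 0.5    0.     0.866]]
[[ 0.866 -0.025 -0.5  ]
 [ 0.022  1.    -0.012]
 [ 0.5    0.     0.866]]
[[0.6217 0.2673 0.02  ]
 [0.6248 0.1006 0.02  ]
 [0.4132 0.0998 0.02  ]
 [0.4102 0.2593 0.02  ]] [0.51744397 0.18174406 0.02      ]
```

```bash
cat >> h.py <<'E'
def fr(yaw): return R.from_euler('z',yaw).as_matrix()@R.from_euler('y',-30,degrees=True).as_matrix()
F=(np.array([.5373,.3985,.116]),.042);E=(np.array([.5715,-.0158,.116]),.025)
def pt(f,p): return f[0]+fr(f[1])@np.array(p)
def Rt(yaw): # tool rotation, z down the slide axis
    u=fr(yaw); return np.c_[u[:,0],-u[:,1],-u[:,2]]
def go(p,Rm):
    o=ctrl.get_obs();R0=R.from_euler('xyz',o['eef_rot']).as_matrix()
    print('t',o['time_s'],'tool shift mm',(R0.T@(np.array(p)-o['ee_pos'])*1e3).round(1),'rotvec deg',np.degrees(R.from_matrix(R0.T@Rm).as_rotvec()).round(2),'F',np.array(o['force']).round(1),'w',o['grip_width'],'q',np.round(o['qpos'],2))
E
python3 - <<'E'
from h import *
q=ctrl.get_obs()['qpos']
def ori(q): return R.from_euler('ZYZYZ',[q[0],q[1]+q[2],q[3],q[4],q[5]+np.pi/2])
o=ctrl.get_obs();print((ori(q).inv()*R.from_euler('xyz',o['eef_rot'])).magnitude())
for nm,f,z in(('full',F,.035),('empty',E,.06)):
  for fl in(0,180):
    T=Rt(f[1])@R.from_euler('z',fl,degrees=True).as_matrix(); p=pt(f,(-.038,0,z))
    for L in(.2,.35):
      w=p-L*T[:,2]; q1=np.arctan2(w[1],w[0])
      for a in(1.5,1.9):
        M=R.from_euler('ZY',[q1,a]).inv()*R.from_matrix(T); e=M.as_euler('ZYZ')
        print(nm,fl,L,a,round(q1,2),e[:2].round(2),round((e[2]-np.pi/2+np.pi)%(2*np.pi)-np.pi,2))
  print(nm,'pad hover',p)
go(pt(F,(-.038,0,.035)),Rt(F[1]))
E
```

```text
Traceback (most recent call last):
  File "scipy/spatial/transform/_rotation.pyx", line 1413, in scipy.spatial.transform._rotation.Rotation.from_euler
ValueError: Expected axis specification to be a non-empty string of upto 3 characters, got ZYZYZ
```

```bash
python3 - <<'E'
from h import *
q=ctrl.get_obs()['qpos']
def ori(q): return R.from_euler('ZY',[q[0],q[1]+q[2]])*R.from_euler('ZYZ',[q[3],q[4],q[5]+np.pi/2])
o=ctrl.get_obs();print((ori(q).inv()*R.from_euler('xyz',o['eef_rot'])).magnitude())
for nm,f,z in(('full',F,.035),('empty',E,.06)):
  for fl in(0,180):
    T=Rt(f[1])@R.from_euler('z',fl,degrees=True).as_matrix(); p=pt(f,(-.038,0,z))
    for L in(.2,.35):
      w=p-L*T[:,2]; q1=np.arctan2(w[1],w[0])
      for a in(1.5,1.9):
        M=R.from_euler('ZY',[q1,a]).inv()*R.from_matrix(T); e=M.as_euler('ZYZ')
        print(nm,fl,L,a,round(q1,2),e[:2].round(2),round((e[2]-np.pi/2+np.pi)%(2*np.pi)-np.pi,2))
  print(nm,'pad hover',p)
go(pt(F,(-.038,0,.035)),Rt(F[1]))
E
```

```text
7.914200268273985e-16
full 0 0.2 1.5 0.79 [-0.37  1.26] 2.37
full 0 0.2 1.9 0.79 [-0.45  0.89] 2.55
full 0 0.35 1.5 0.89 [-0.4  1.3] 2.46
full 0 0.35 1.9 0.89 [-0.49  0.94] 2.65
full 180 0.2 1.5 0.79 [-0.37  1.26] -0.78
full 180 0.2 1.9 0.79 [-0.45  0.89] -0.6
full 180 0.35 1.5 0.89 [-0.4  1.3] -0.68
full 180 0.35 1.9 0.89 [-0.49  0.94] -0.49
full pad hover [0.48693549 0.39638345 0.12731089]
empty 0 0.2 1.5 -0.05 [0.04 1.12] 1.49
empty 0 0.2 1.9 -0.05 [0.06 0.72] 1.47
empty 0 0.35 1.5 -0.07 [0.05 1.12] 1.47
empty 0 0.35 1.9 -0.07 [0.07 0.72] 1.44
empty 180 0.2 1.5 -0.05 [0.04 1.12] -1.65
empty 180 0.2 1.9 -0.05 [0.06 0.72] -1.68
empty 180 0.35 1.5 -0.07 [0.05 1.12] -1.67
empty 180 0.35 1.9 -0.07 [0.07 0.72] -1.7
empty pad hover [ 0.50861069 -0.01737256  0.14896152]
t 0.1 tool shift mm [ 598.2 -740.3   78.4] rotvec deg [-5.05 29.73 18.61] F [-0.1  0.2 -0.3] w 0.0939194730571683 q [-1.26  0.3   1.52  0.    1.32 -0.07]
```

Emit:
{"api": "play_rows", "payload": {
  "commands": [
    [0.0234,-0.0286,-0.0046,0,0,0,1],
    [0.0234,-0.0286,-0.0046,0,0,0,1],
    [0.0234,-0.0286,-0.0046,0,0,0,1],
    [0.0234,-0.0286,-0.0046,0,0,0,1],
    [0.0234,-0.0286,-0.0046,0,0,0,1],
    [0.0234,-0.0286,-0.0046,0,0,0,1],
    [0.0234,-0.0286,-0.0046,0,0,0,1],
    [0.0234,-0.0286,-0.0046,0,0,0,1],
    [0.0234,-0.0286,-0.0046,0,0,0,1],
    [0.0234,-0.0286,-0.0046,0,0,0,1],
    [0.0234,-0.0286,-0.0046,0,0,0,1],
    [0.0234,-0.0286,-0.0046,0,0,0,1],
    [0.0234,-0.0286,-0.0046,0,0,0,1],
    [0.0234,-0.0286,-0.0046,0,0,0,1]
  ]
}}

```text
time_s: 1.27
ee_pos: [0.3596, -0.0174, 0.2701]
eef_rot: [3.141, -0.0, 0.375]
force: [0.4, -0.6, -0.7]
grip_width: 0.0043
grip_force: 0.0
```

Emit:
{"api": "play_rows", "payload": {
  "commands": [
    [0,0,0,0,0,-7,1],
    [0,0,0,0,0,-7,1],
    [0,0,0,0,0,-7,1],
    [0,0,0,0,0,-7,1],
    [0,0,0,0,0,-7,1],
    [0,0,0,0,0,-7,1],
    [0,0,0,0,0,-7,1],
    [0,0,0,0,0,-7,1],
    [0,0,0,0,0,-7,1],
    [0,0,0,0,0,-7,1],
    [0,0,0,0,0,-7,1],
    [0,0,0,0,0,-7,1],
    [0,0,0,0,0,-7,1],
    [0,0,0,0,0,-7,1],
    [0,0,0,0,0,-7,1],
    [0,0,0,0,0,-7,1],
    [0,0,0,0,0,-7,1],
    [0,0,0,0,0,-7,1],
    [0,0,0,0,0,-7,1],
    [0,0,0,0,0,-7,1]
  ]
}}

```text
time_s: 2.93
ee_pos: [0.3595, -0.0193, 0.2697]
eef_rot: [-3.142, -0.0, 2.824]
force: [0.7, -0.2, -0.2]
grip_width: 0.0001
grip_force: 0.0
```

```bash
sed -i 's/return np.c_\[u\[:,0\],-u\[:,1\],-u\[:,2\]\]/return np.c_[-u[:,0],u[:,1],-u[:,2]]/' h.py; python3 - <<'E'
from h import *
o=ctrl.get_obs();print(o['ee_pos'],o['eef_rot'])
go(pt(F,(-.038,0,.045)),Rt(F[1]))
E
```

```text
[ 0.35948434 -0.01926427  0.26966406] [-3.14152064e+00 -4.27496030e-04  2.82430490e+00]
t 2.9333 tool shift mm [ 13.2 432.9 133.7] rotvec deg [ -5.39 -29.7  -20.11] F [ 0.7 -0.2 -0.2] w 0.00011981904346331586 q [-0.16 -0.19  1.89 -0.    1.44 -1.41]
```

Emit:
{"api": "play_rows", "payload": {
  "commands": [
    [0.001,0.0361,0.008,0,0,0,1],
    [0.001,0.0361,0.008,0,0,0,1],
    [0.001,0.0361,0.008,0,0,0,1],
    [0.001,0.0361,0.008,0,0,0,1],
    [0.001,0.0361,0.008,0,0,0,1],
    [0.001,0.0361,0.008,0,0,0,1],
    [0.001,0.0361,0.008,0,0,0,1],
    [0.001,0.0361,0.008,0,0,0,1],
    [0.001,0.0361,0.008,0,0,0,1],
    [0.001,0.0361,0.008,0,0,0,1],
    [0.001,0.0361,0.008,0,0,0,1],
    [0.001,0.0361,0.008,0,0,0,1],
    [0,0,0,-0.9,-4.95,-3.35,1],
    [0,0,0,-0.9,-4.95,-3.35,1],
    [0,0,0,-0.9,-4.95,-3.35,1],
    [0,0,0,-0.9,-4.95,-3.35,1],
    [0,0,0,-0.9,-4.95,-3.35,1],
    [0,0,0,-0.9,-4.95,-3.35,1],
    [0,0,0,0,0,0,1]
  ]
}}

```text
time_s: 4.52
ee_pos: [0.484, 0.395, 0.1723]
eef_rot: [-3.138, 0.526, -3.099]
force: [-0.1, 0.3, -0.2]
grip_width: 0.0003
grip_force: 0.0
```

```bash
python3 - <<'E'
from h import *
go(pt(F,(-.038,0,.020)),Rt(F[1]))
E
```

```text
t 4.5167 tool shift mm [20.   1.4 55.4] rotvec deg [-0.18  0.12  0.01] F [-0.1  0.3 -0.2] w 0.00030727895427431324 q [ 0.77  0.31  1.68 -0.48  0.81 -0.56]
```

Emit:
{"api": "play_rows", "payload": {
  "commands": [
    [0.01,0.0007,0,0,0,0,1],
    [0.01,0.0007,0,0,0,0,1],
    [0,0,0.018,0,0,0,1],
    [0,0,0.018,0,0,0,1],
    [0,0,0.014,0,0,0,1],
    [0,0,0.005,0,0,0,1],
    [0,0,0.003,0,0,0,1],
    [0,0,0.002,0,0,0,1],
    [0,0,0.002,0,0,0,1],
    [0,0,0,0,0,0,1]
  ]
}}

```text
time_s: 5.35
ee_pos: [0.4995, 0.3973, 0.1105]
eef_rot: [3.141, 0.524, -3.106]
force: [-0.4, -0.1, -0.3]
grip_width: 0.0006
grip_force: 0.0
```

Emit:
{"api": "play_rows", "payload": {
  "commands": [
    [0,0,0.002,0,0,0,1],
    [0,0,0.002,0,0,0,1],
    [0,0,0,0,0,0,1]
  ]
}}

```text
time_s: 5.6
ee_pos: [0.5017, 0.3975, 0.107]
eef_rot: [3.141, 0.525, -3.106]
force: [-0.9, 0.7, 1.3]
grip_width: 0.0005
grip_force: 1.0
```

```bash
python3 - <<'E'
from h import *
go(pt(F,(-.038,0,.010)),Rt(F[1]))
s=ctrl.camera('scene');cv2.imwrite('pics/p1.png',cv2.resize(s[160:320,150:350],(800,600)))
E
```

```text
t 5.6 tool shift mm [ 2.7 -0.5 -0. ] rotvec deg [-0.14  0.06 -0.32] F [-0.9  0.7  1.3] w 0.0005359189002991447 q [ 0.75  0.42  1.69 -0.54  0.69 -0.49]
```

View pics/p1.png

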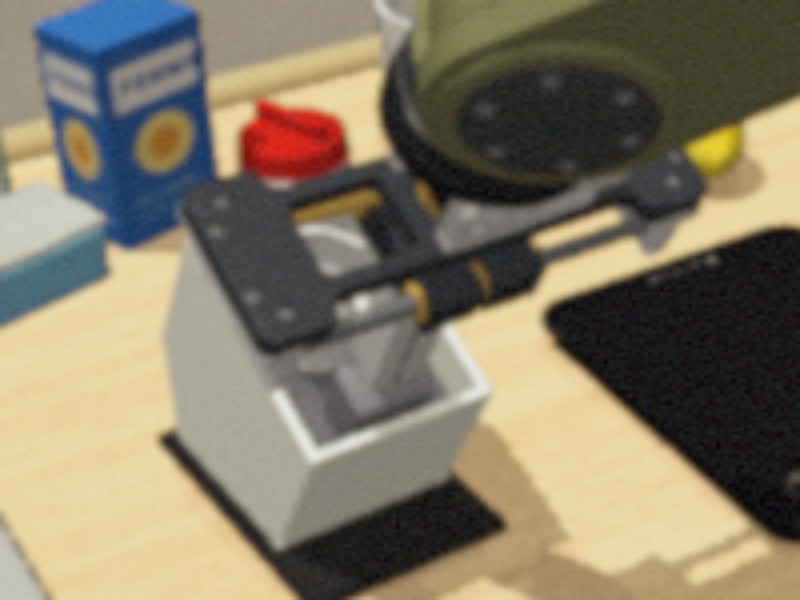

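The closed fingertips rest on the pad (crop 365,390), exactly at the predicted height. I'll push on slowly.

Emit:
{"api": "play_rows", "payload": {
  "commands": [
    [0,0,0.001,0,0,0,1],
    [0,0,0.001,0,0,0,1],
    [0,0,0.001,0,0,0,1],
    [0,0,0.001,0,0,0,1],
    [0,0,0.001,0,0,0,1],
    [0,0,0.001,0,0,0,1],
    [0,0,0.001,0,0,0,1],
    [0,0,0.001,0,0,0,1],
    [0,0,0.001,0,0,0,1]
  ]
}}

```text
time_s: 6.4
ee_pos: [0.5061, 0.3975, 0.0989]
eef_rot: [3.141, 0.524, -3.106]
force: [0.4, 1.5, 3.3]
grip_width: 0.0001
grip_force: 1.5
```

Emit:
{"api": "play_rows", "payload": {
  "commands": [
    [0,0,0.001,0,0,0,1],
    [0,0,0.0005,0,0,0,1],
    [0,0,0,0,0,0,1]
  ]
}}

```text
time_s: 6.65
ee_pos: [0.5065, 0.3977, 0.0985]
eef_rot: [3.141, 0.524, -3.106]
force: [-12.1, -1.5, 15.7]
grip_width: 0.0001
grip_force: 9.5
```

Emit:
{"api": "play_rows", "payload": {
  "commands": [
    [0,0,-0.004,0,0,0,1],
    [0,0,-0.006,0,0,0,1],
    [0,0,-0.008,0,0,0,1],
    [0,0,-0.01,0,0,0,1],
    [0,0,-0.015,0,0,0,1],
    [0,0,-0.02,0,0,0,1],
    [0,0,-0.03,0,0,0,-1],
    [0,0,-0.03,0,0,0,-1],
    [-0.02,0,0,0,0,0,-1],
    [0,0,0,0,0,0,-1]
  ]
}}

```text
time_s: 7.48
ee_pos: [0.4636, 0.3965, 0.2179]
eef_rot: [3.137, 0.528, -3.107]
force: [0.4, 0.1, -0.5]
grip_width: 0.0234
grip_force: 0.0
```

```bash
python3 - <<'E'
from h import *
for n in('scene','top'):
    s=ctrl.camera(n);cv2.imwrite(f'pics/{n}2.png',s)
s=cv2.imread('pics/scene2.png');t=cv2.imread('pics/top2.png')
z=lambda im,x,y,w,h:cv2.resize(im[y:y+h,x:x+w],(400,300),interpolation=cv2.INTER_CUBIC)
cv2.imwrite('pics/c2.png',np.hstack([z(s,180,180,120,90),z(t,170,175,100,75)]))
go(pt(F,(.0175,0,.060)),Rt(F[1]))
E
```

```text
t 7.5833 tool shift mm [-33.6   0.3  62.2] rotvec deg [-0.2   0.01 -0.35] F [ 0.2 -0.7 -0.3] w 0.031368334223183025 q [ 0.8   0.24  1.67 -0.46  0.9  -0.57]
```

View pics/c2.png

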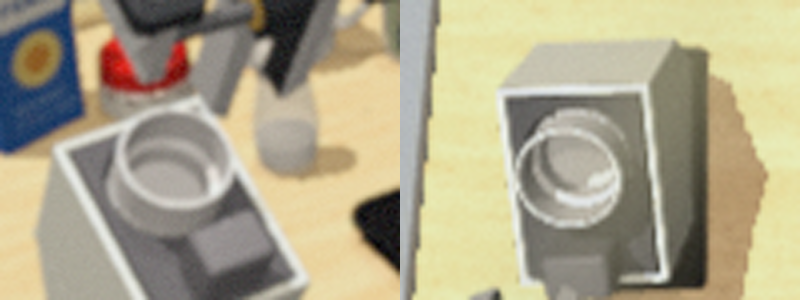

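The tray is up with both moulds in it: mould rim centre at crop scene (175,163) and top (568,178), pad raised. Triangulating the mould rim.

```bash
python3 - <<'E'
from h import *
X,e=tri(sc((174,163),(180,180)),tc((168,178),(170,175)));print(X,e,fr(F[1]).T@(X-F[0]))
E
```

```text
[0.5373085  0.40042451 0.14342412] 0.0005797345142369228 [0.01378939 0.00192246 0.02370533]
```

Emit:
{"api": "play_rows", "payload": {
  "commands": [
    [-0.017,0.0002,0,0,0,-0.17,-1],
    [-0.017,0,0,0,0,-0.17,-1],
    [0,0,0,0,0,0,-1],
    [0,0,0,0,0,0,-1],
    [0,0,0,0,0,0,-1],
    [0,0,0,0,0,0,-1],
    [0,0,0,0,0,0,-1]
  ]
}}

```text
time_s: 8.17
ee_pos: [0.4913, 0.3971, 0.2304]
eef_rot: [-3.138, 0.523, -3.098]
force: [-0.6, 0.6, -0.8]
grip_width: 0.0788
grip_force: 0.0
```

Emit:
{"api": "play_rows", "payload": {
  "commands": [
    [0,0,0,0,0,0,-1],
    [0,0,0,0,0,0,-1],
    [0,0,0,0,0,0,-1]
  ]
}}

```text
time_s: 8.42
ee_pos: [0.4918, 0.3972, 0.2311]
eef_rot: [-3.138, 0.524, -3.099]
force: [-0.6, -0.9, -0.4]
grip_width: 0.0937
grip_force: 0.0
```

```bash
python3 - <<'E'
from h import *
go(pt(F,(.016,0.001,.004)),Rt(F[1]))
E
```

```text
t 8.4167 tool shift mm [  2.2   0.8 118.4] rotvec deg [-0.17  0.03  0.03] F [-0.6 -0.9 -0.4] w 0.09366157945996861 q [ 0.76  0.26  1.59 -0.43  0.92 -0.65]
```

Emit:
{"api": "play_rows", "payload": {
  "commands": [
    [0.002,0.0008,0.02,0,0,0,-1],
    [0,0,0.025,0,0,0,-1],
    [0,0,0.025,0,0,0,-1],
    [0,0,0.018,0,0,0,-1],
    [0,0,0.01,0,0,0,-1],
    [0,0,0.008,0,0,0,-1],
    [0,0,0.006,0,0,0,-1],
    [0,0,0.003,0,0,0,-1],
    [0,0,0.0025,0,0,0,-1],
    [0,0,0,0,0,0,-1]
  ]
}}

```text
time_s: 9.25
ee_pos: [0.549, 0.4001, 0.1287]
eef_rot: [-3.139, 0.524, -3.099]
force: [0.2, 0.2, 0.9]
grip_width: 0.0939
grip_force: 0.0
```

```bash
python3 - <<'E'
from h import *
go(pt(F,(.016,0.001,.004)),Rt(F[1]))
s=ctrl.camera('scene');t=ctrl.camera('top')
z=lambda im,x,y,w,h:cv2.resize(im[y:y+h,x:x+w],(400,300),interpolation=cv2.INTER_CUBIC)
cv2.imwrite('pics/c3.png',np.hstack([z(s,180,180,120,90),z(t,170,175,100,75)]))
E
```

```text
t 9.25 tool shift mm [ 0.6 -0.1  1.1] rotvec deg [-0.15  0.05  0.03] F [0.2 0.2 0.9] w 0.09389792760093714 q [ 0.7   0.46  1.57 -0.48  0.73 -0.62]
```

View pics/c3.png

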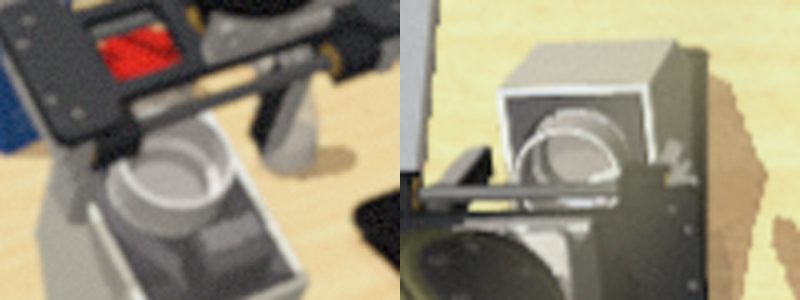

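Fingers straddle the mould and stand clear of the rim. Closing gently.

Emit:
{"api": "play_rows", "payload": {
  "commands": [
    [0,0,0,0,0,0,0],
    [0,0,0,0,0,0,0.2],
    [0,0,0,0,0,0,0.4],
    [0,0,0,0,0,0,1],
    [0,0,0,0,0,0,1],
    [0,0,0,0,0,0,1],
    [0,0,0,0,0,0,1],
    [0,0,0,0,0,0,1]
  ],
  "force": 12
}}

```text
time_s: 10.02
ee_pos: [0.549, 0.4, 0.1284]
eef_rot: [-3.138, 0.524, -3.099]
force: [-1.1, -0.3, 0.1]
grip_width: 0.056
grip_force: 12.0
```

Emit:
{"api": "play_rows", "payload": {
  "commands": [
    [0,0,-0.002,0,0,0,1],
    [0,0,-0.003,0,0,0,1],
    [0,0,-0.004,0,0,0,1],
    [0,0,-0.005,0,0,0,1],
    [0,0,-0.006,0,0,0,1],
    [0,0,-0.008,0,0,0,1],
    [0,0,-0.01,0,0,0,1],
    [0,0,-0.012,0,0,0,1],
    [0,0,-0.015,0,0,0,1],
    [0,0,-0.015,0,0,0,1],
    [0,0,-0.015,0,0,0,1],
    [0,0,-0.015,0,0,0,1],
    [0,0,-0.01,0,0,0,1],
    [0,0,0,0,0,0,1]
  ]
}}

```text
time_s: 11.18
ee_pos: [0.4885, 0.3984, 0.2353]
eef_rot: [-3.141, 0.527, -3.1]
force: [-0.2, -0.3, -1.0]
grip_width: 0.0559
grip_force: 12.0
```

```bash
python3 - <<'E'
from h import *
RD=R.from_euler('xyz',[np.pi,0,np.pi-.0]).as_matrix()
go((.515,.18,.16),RD)
s=ctrl.camera('scene')
cv2.imwrite('pics/c4.png',cv2.resize(s[80:290,140:420],(800,600)))
E
```

```text
t 11.1833 tool shift mm [  22.9 -219.3   73.9] rotvec deg [ 0.61 30.18  2.34] F [-0.2 -0.3 -1. ] w 0.05593645787273115 q [ 0.77  0.26  1.59 -0.43  0.93 -0.65]
```

View pics/c4.png

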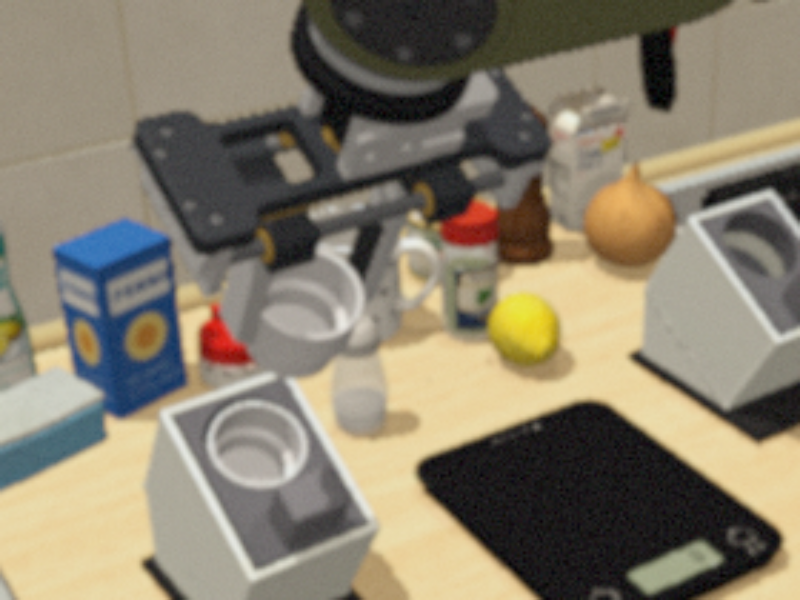

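The mould is held (crop 305,305), and the lower one remains seated (258,445). Now I'll turn it upright and carry it to the scale.

Emit:
{"api": "play_rows", "payload": {
  "commands": [
    [0,0,0,0.1,6.03,0.4,1],
    [0,0,0,0.1,6.03,0.4,1],
    [0,0,0,0.1,6.03,0.4,1],
    [0,0,0,0.1,6.03,0.5,1],
    [0,0,0,0.1,6.03,0.6,1],
    [-0.002,-0.015,0,0,0,0,1],
    [-0.002,-0.027,0.003,0,0,0,1],
    [-0.002,-0.03,0.006,0,0,0,1],
    [-0.002,-0.03,0.01,0,0,0,1],
    [-0.002,-0.03,0.015,0,0,0,1],
    [-0.002,-0.03,0.02,0,0,0,1],
    [-0.002,-0.027,0.025,0,0,0,1],
    [-0.002,-0.02,0.025,0,0,0,1],
    [0,-0.009,0.02,0,0,0,1],
    [0,0,0.01,0,0,0,1],
    [0,0,0,0,0,0,1]
  ]
}}

```text
time_s: 12.57
ee_pos: [0.5038, 0.1791, 0.0963]
eef_rot: [-3.139, -0.006, 3.141]
force: [0.4, 0.1, 0.2]
grip_width: 0.0558
grip_force: 12.0
```

```bash
python3 - <<'E'
from h import *
RD=R.from_euler('xyz',[np.pi,0,np.pi-.0]).as_matrix()
print(ctrl.get_obs()['ee_pos']);go((.505,.18,.0435),RD)
s=ctrl.camera('scene')
cv2.imwrite('pics/c5.png',cv2.resize(s[170:320,260:420],(640,600)))
E
```

```text
[0.50381039 0.17908143 0.09630134]
t 12.5667 tool shift mm [-1.5  1.1 52.8] rotvec deg [-0.17 -0.35 -0.06] F [0.4 0.1 0.2] w 0.05582200084221025 q [ 0.27  0.39  1.68 -0.    1.09 -1.3 ]
```

View pics/c5.png

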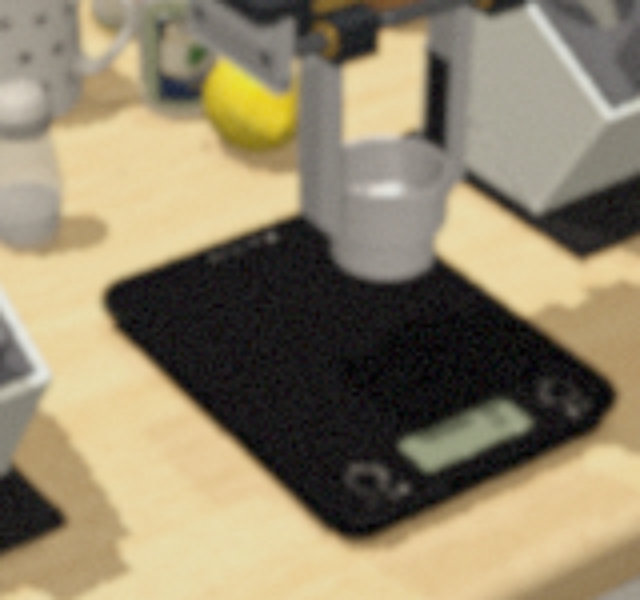

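The mould hangs upright over the scale (foot about crop 385,265). Lowering it until contact.

Emit:
{"api": "play_rows", "payload": {
  "commands": [
    [0,0,0.012,0,-0.35,0,1],
    [0,0,0.014,0,0,0,1],
    [0,0,0.012,0,0,0,1],
    [0,0,0.007,0,0,0,1],
    [0,0,0.004,0,0,0,1],
    [0,0,0.002,0,0,0,1],
    [0,0,0.001,0,0,0,1],
    [0,0,0,0,0,0,1]
  ]
}}

```text
time_s: 13.28
ee_pos: [0.5051, 0.1796, 0.047]
eef_rot: [-3.14, 0.005, -3.141]
force: [-0.7, -0.3, -1.1]
grip_width: 0.0559
grip_force: 12.0
```

Emit:
{"api": "play_rows", "payload": {
  "commands": [
    [0,0,0.001,0,0,0,1],
    [0,0,0.0005,0,0,0,1],
    [0,0,0,0,0,0,1]
  ]
}}

```text
time_s: 13.53
ee_pos: [0.5049, 0.1795, 0.0453]
eef_rot: [-3.14, 0.004, -3.141]
force: [-0.7, 0.1, -0.3]
grip_width: 0.056
grip_force: 12.0
```

Emit:
{"api": "play_rows", "payload": {
  "commands": [
    [0,0,0.001,0,0,0,1],
    [0,0,0.0005,0,0,0,1],
    [0,0,0,0,0,0,1]
  ]
}}

```text
time_s: 13.78
ee_pos: [0.5048, 0.1795, 0.0436]
eef_rot: [-3.14, 0.004, -3.141]
force: [0.1, -0.4, -0.3]
grip_width: 0.0559
grip_force: 12.0
```

Emit:
{"api": "play_rows", "payload": {
  "commands": [
    [0,0,0.0005,0,0,0,1],
    [0,0,0.0005,0,0,0,1],
    [0,0,0,0,0,0,1]
  ]
}}

```text
time_s: 14.03
ee_pos: [0.5048, 0.1795, 0.0425]
eef_rot: [-3.14, 0.004, -3.141]
force: [0.7, 1.1, -0.5]
grip_width: 0.0561
grip_force: 12.0
```

Emit:
{"api": "play_rows", "payload": {
  "commands": [
    [0,0,0.0005,0,0,0,1],
    [0,0,0.0005,0,0,0,1],
    [0,0,0,0,0,0,1]
  ]
}}

```text
time_s: 14.28
ee_pos: [0.5049, 0.1795, 0.0415]
eef_rot: [-3.14, 0.004, -3.141]
force: [0.8, 1.2, 0.6]
grip_width: 0.0558
grip_force: 12.0
```

Emit:
{"api": "play_rows", "payload": {
  "commands": [
    [0,0,0.0005,0,0,0,1],
    [0,0,0.0005,0,0,0,1],
    [0,0,0,0,0,0,1]
  ]
}}

```text
time_s: 14.53
ee_pos: [0.5048, 0.1795, 0.0405]
eef_rot: [-3.14, 0.004, -3.141]
force: [-0.6, -0.1, -0.1]
grip_width: 0.0564
grip_force: 12.0
```

Emit:
{"api": "play_rows", "payload": {
  "commands": [
    [0,0,0.0005,0,0,0,1],
    [0,0,0.0005,0,0,0,1],
    [0,0,0,0,0,0,1]
  ]
}}

```text
time_s: 14.78
ee_pos: [0.5048, 0.1795, 0.0395]
eef_rot: [-3.14, 0.004, -3.141]
force: [-0.4, 0.5, 0.3]
grip_width: 0.0559
grip_force: 12.0
```

```bash
python3 - <<'E'
from h import *
s=ctrl.camera('scene')
cv2.imwrite('pics/c6.png',cv2.resize(s[190:280,300:400],(667,600),interpolation=cv2.INTER_CUBIC))
print(ctrl.get_obs()['force'])
E
```

```text
[ 0.11365483  0.60679034 -0.12163853]
```

View pics/c6.png

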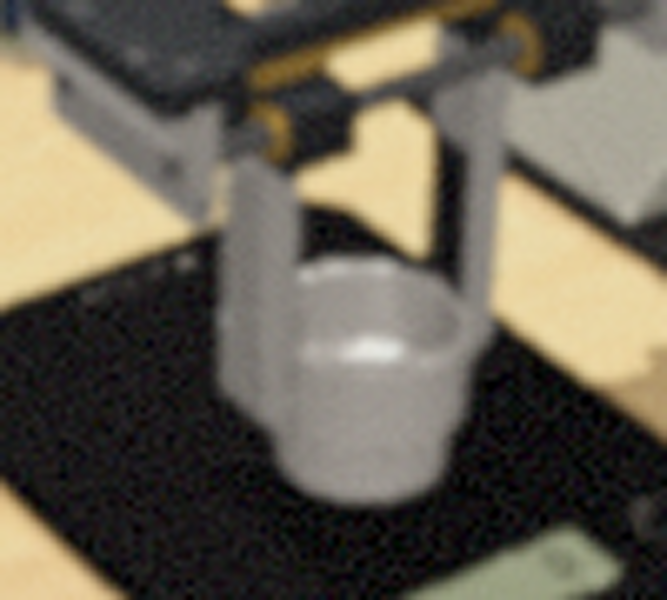

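The mould's foot lower edge is at crop (362,503), i.e. scene (354,265), still upright. Checking its height from that.

```bash
python3 - <<'E'
from h import *
a=np.linspace(0,6.28,180)
for h in(.0145,.017,.0195,.022,.025):
    p=proj('scene',np.c_[.505+.024*np.cos(a),.1795+.024*np.sin(a),0*a+h]);print(h,p[p[:,1].argmax()])
print(357/1,503/6.667+190-.4)
E
```

```text
0.0145 [353.04968447 266.40723271]
0.017 [353.09719437 265.31560841]
0.0195 [353.14482659 264.22117374]
0.022 [353.1925816  263.12391781]
0.025 [353.25005035 261.80347127]
357.0 265.0462276886156
```

Emit:
{"api": "play_rows", "payload": {
  "commands": [
    [0,0,0.0005,0,0,0,1],
    [0,0,0.0005,0,0,0,1],
    [0,0,0,0,0,0,1]
  ]
}}

```text
time_s: 15.08
ee_pos: [0.5048, 0.1795, 0.0385]
eef_rot: [-3.14, 0.004, -3.141]
force: [-0.1, -0.3, -0.9]
grip_width: 0.0561
grip_force: 12.0
```

Emit:
{"api": "play_rows", "payload": {
  "commands": [
    [0,0,0.0005,0,0,0,1],
    [0,0,0,0,0,0,1],
    [0,0,0,0,0,0,1]
  ]
}}

```text
time_s: 15.33
ee_pos: [0.5049, 0.1795, 0.0381]
eef_rot: [-3.14, 0.004, -3.141]
force: [-0.1, -0.2, -1.1]
grip_width: 0.0556
grip_force: 12.0
```

Emit:
{"api": "play_rows", "payload": {
  "commands": [
    [0,0,0.0005,0,0,0,1],
    [0,0,0.0005,0,0,0,1],
    [0,0,0,0,0,0,1]
  ]
}}

```text
time_s: 15.58
ee_pos: [0.5051, 0.1797, 0.0376]
eef_rot: [-3.14, 0.005, -3.141]
force: [-2.1, 0.8, 6.5]
grip_width: 0.056
grip_force: 12.0
```

Emit:
{"api": "play_rows", "payload": {
  "commands": [
    [0,0,0.0005,0,0,0,1],
    [0,0,0,0,0,0,1],
    [0,0,0,0,0,0,1]
  ]
}}

```text
time_s: 15.83
ee_pos: [0.5052, 0.1797, 0.0376]
eef_rot: [-3.14, 0.005, -3.141]
force: [-2.9, 1.3, 9.5]
grip_width: 0.0555
grip_force: 12.0
```

Emit:
{"api": "play_rows", "payload": {
  "commands": [
    [0,0,-0.0008,0,0,0,1],
    [0,0,0,0,0,0,0],
    [0,0,0,0,0,0,-0.5],
    [0,0,0,0,0,0,-1],
    [0,0,0,0,0,0,-1],
    [0,0,0,0,0,0,-1],
    [0,0,0,0,0,0,-1],
    [0,0,0,0,0,0,-1],
    [0,0,0,0,0,0,-1]
  ]
}}

```text
time_s: 16.58
ee_pos: [0.5049, 0.1795, 0.0374]
eef_rot: [-3.14, 0.004, -3.141]
force: [-0.1, 0.1, -0.5]
grip_width: 0.0935
grip_force: 0.0
```

Emit:
{"api": "play_rows", "payload": {
  "commands": [
    [0,0,-0.01,0,0,0,-1],
    [0,0,-0.02,0,0,0,-1],
    [0,0,-0.03,0,0,0,-1],
    [0,0,-0.04,0,0,0,-1],
    [0,0,-0.04,0,0,0,-1],
    [0,0,-0.03,0,0,0,-1],
    [0,0,0,0,0,0,1],
    [0,0,0,0,0,0,1]
  ]
}}

```text
time_s: 17.25
ee_pos: [0.5046, 0.1799, 0.2095]
eef_rot: [-3.141, 0.007, -3.141]
force: [1.2, 1.3, -0.6]
grip_width: 0.0842
grip_force: 0.0
```

```bash
python3 - <<'E'
from h import *
print(ctrl.get_obs()['ee_pos'])
go(pt(F,(-.038,0,.080)),Rt(F[1]));go(pt(E,(-.037,0,.080)),Rt(E[1]))
s=ctrl.camera('scene')
cv2.imwrite('pics/c7.png',cv2.resize(s[130:310,180:440],(800,554),interpolation=cv2.INTER_CUBIC))
E
```

```text
[0.50464148 0.17993943 0.2094719 ]
t 17.25 tool shift mm [ 40.5 215.5  42.7] rotvec deg [ -0.68 -29.57  -2.32] F [ 1.2  1.3 -0.6] w 0.08420638274685335 q [ 0.28  0.26  1.56 -0.    1.31 -1.29]
t 17.25 tool shift mm [   5.5 -197.5   42.8] rotvec deg [ -0.42 -29.57  -1.37] F [ 1.2  1.3 -0.6] w 0.08420638274685335 q [ 0.28  0.26  1.56 -0.    1.31 -1.29]
```

View pics/c7.png

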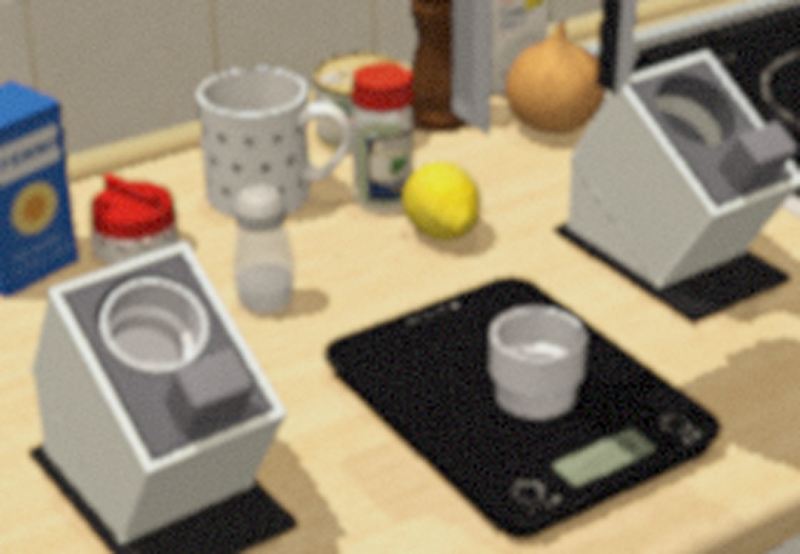

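The mould stands upright on the scale (crop 537,360), and both trays are up with the lower mould seated (155,325). Next I'll press the full holder's pad.

Emit:
{"api": "play_rows", "payload": {
  "commands": [
    [0.005,0.027,0,0,0,0,1],
    [0.005,0.027,0,0,0,0,1],
    [0.005,0.027,0,0,0,0,1],
    [0.005,0.027,0,0,0,0,1],
    [0.005,0.027,0,0,0,0,1],
    [0.005,0.027,0,0,0,0,1],
    [0.005,0.027,0,0,0,0,1],
    [0.005,0.027,0,0,0,0,1],
    [0,0,0,-0.14,-5.91,-0.46,1],
    [0,0,0,-0.14,-5.91,-0.46,1],
    [0,0,0,-0.14,-5.91,-0.46,1],
    [0,0,0,-0.14,-5.91,-0.46,1],
    [0,0,0,-0.14,-5.91,-0.46,1],
    [0,0,0,0,0,0,1]
  ]
}}

```text
time_s: 18.47
ee_pos: [0.4618, 0.3953, 0.204]
eef_rot: [-3.137, 0.521, -3.095]
force: [-0.4, -0.2, -0.5]
grip_width: 0.0005
grip_force: 0.0
```

```bash
python3 - <<'E'
from h import *
go(pt(F,(-.038,0,.050)),Rt(F[1]))
E
```

```text
t 18.4667 tool shift mm [16.4  0.2 64.1] rotvec deg [-0.12 -0.16  0.25] F [-0.4 -0.2 -0.5] w 0.0004949130438974834 q [ 0.8   0.24  1.68 -0.46  0.88 -0.58]
```

Emit:
{"api": "play_rows", "payload": {
  "commands": [
    [0.016,0,0,0,0,0.2,1],
    [0,0,0.02,0,0,0,1],
    [0,0,0.025,0,0,0,1],
    [0,0,0.015,0,0,0,1],
    [0,0,0.008,0,0,0,1],
    [0,0,0.004,0,0,0,1],
    [0,0,0.003,0,0,0,1],
    [0,0,0.003,0,0,0,1],
    [0,0,0.003,0,0,0,1],
    [0,0,0.003,0,0,0,1],
    [0,0,0.003,0,0,0,1],
    [0,0,0.003,0,0,0,1],
    [0,0,0.003,0,0,0,1],
    [0,0,0.003,0,0,0,1],
    [0,0,0.003,0,0,0,1],
    [0,0,0.003,0,0,0,1],
    [0,0,0.003,0,0,0,1],
    [0,0,0,0,0,0,1]
  ]
}}

```text
time_s: 19.97
ee_pos: [0.5027, 0.3974, 0.1074]
eef_rot: [3.14, 0.52, -3.104]
force: [0.7, 1.1, 2.8]
grip_width: 0.0004
grip_force: 1.1
```

```bash
python3 - <<'E'
from h import *
go(pt(F,(-.038,0,.0)),Rt(F[1]))
E
```

```text
t 19.9667 tool shift mm [ 3.7 -0.4  9.9] rotvec deg [-0.02 -0.21 -0.2 ] F [0.7 1.1 2.8] w 0.00042407561877758765 q [ 0.75  0.42  1.69 -0.53  0.69 -0.5 ]
```

Emit:
{"api": "play_rows", "payload": {
  "commands": [
    [0,0,0.0015,0,0,0,1],
    [0,0,0.0015,0,0,0,1],
    [0,0,0.0015,0,0,0,1],
    [0,0,0.0015,0,0,0,1],
    [0,0,0.001,0,0,0,1],
    [0,0,0.001,0,0,0,1],
    [0,0,0.001,0,0,0,1],
    [0,0,0,0,0,0,1]
  ]
}}

```text
time_s: 20.63
ee_pos: [0.507, 0.3975, 0.0999]
eef_rot: [3.14, 0.52, -3.104]
force: [0.3, 1.6, 2.0]
grip_width: 0.0004
grip_force: 1.3
```

Emit:
{"api": "play_rows", "payload": {
  "commands": [
    [0,0,0.001,0,0,0,1],
    [0,0,0.0005,0,0,0,1],
    [0,0,0,0,0,0,1]
  ]
}}

```text
time_s: 20.88
ee_pos: [0.5075, 0.3976, 0.0992]
eef_rot: [3.14, 0.52, -3.104]
force: [-6.0, -0.2, 10.5]
grip_width: 0.0005
grip_force: 5.8
```

Emit:
{"api": "play_rows", "payload": {
  "commands": [
    [0,0,-0.003,0,0,0,1],
    [0,0,-0.006,0,0,0,1],
    [0,0,-0.01,0,0,0,1],
    [0,0,-0.02,0,0,0,1],
    [0,0,-0.03,0,0,0,1],
    [0,0,-0.03,0,0,0,1],
    [0,0,-0.01,0,0,0,1],
    [0,0,0,0,0,0,1]
  ]
}}

```text
time_s: 21.55
ee_pos: [0.4531, 0.396, 0.196]
eef_rot: [3.137, 0.522, -3.104]
force: [0.8, -0.0, -0.3]
grip_width: 0.0006
grip_force: 0.0
```

```bash
python3 - <<'E'
from h import *
go(pt(E,(-.037,0,.060)),Rt(E[1]))
t=ctrl.camera('top');s=ctrl.camera('scene')
for n,im,ref in(('top',t,('top0','top2')),('scene',s,('scene0','scene2'))):
    # pad patch region, scene/top
    P=proj(n,[pt(F,(x,y,z)) for x in(-.05,-.025) for y in(-.018,.018) for z in(.01,.038)])
    x0,y0=np.floor(P.min(0)).astype(int);x1,y1=np.ceil(P.max(0)).astype(int)
    for r in ref:
        q=cv2.imread(f'pics/{r}.png');print(n,r,np.abs(im[y0:y1,x0:x1].astype(int)-q[y0:y1,x0:x1]).mean().round(1))
E
```

```text
t 21.55 tool shift mm [ -12.2 -415.5   58.8] rotvec deg [ 0.62 -0.06  0.61] F [ 0.8 -0.  -0.3] w 0.0006138249449560709 q [ 0.81  0.24  1.71 -0.47  0.86 -0.54]
top top0 2.8
top top2 21.9
scene scene0 15.5
scene scene2 37.9
```

The full tray matches the shut images. On to the empty holder.

Emit:
{"api": "play_rows", "payload": {
  "commands": [
    [-0.001,-0.032,0,0,0,0,1],
    [-0.001,-0.032,0,0,0,0,1],
    [-0.001,-0.032,0,0,0,0,1],
    [-0.001,-0.032,0,0,0,0,1],
    [-0.001,-0.032,0,0,0,0,1],
    [-0.001,-0.032,0,0,0,0,1],
    [-0.001,-0.032,0,0,0,0,1],
    [-0.001,-0.032,0,0,0,0,1],
    [-0.001,-0.032,0,0,0,0,1],
    [-0.001,-0.032,0,0,0,0,1],
    [-0.001,-0.032,0,0,0,0,1],
    [-0.001,-0.032,0,0,0,0,1],
    [0,-0.0315,0,0.6,0,0.6,1],
    [0,0,0,0,0,0,1]
  ]
}}

```text
time_s: 22.82
ee_pos: [0.4798, -0.024, 0.1972]
eef_rot: [-3.138, 0.517, -3.122]
force: [0.8, 0.9, 0.4]
grip_width: 0.0005
grip_force: 0.0
```

```bash
python3 - <<'E'
from h import *
go(pt(E,(-.037,0,.050)),Rt(E[1]))
E
```

```text
t 22.8167 tool shift mm [-2.4  6.3 66.2] rotvec deg [-0.33 -0.35 -0.24] F [0.8 0.9 0.4] w 0.0004770579428823924 q [-0.18 -0.12  2.09  0.15  0.67 -1.87]
```

Emit:
{"api": "play_rows", "payload": {
  "commands": [
    [-0.002,0.006,0,-0.3,-0.3,-0.2,1],
    [0,0,0.02,0,0,0,1],
    [0,0,0.025,0,0,0,1],
    [0,0,0.015,0,0,0,1],
    [0,0,0.008,0,0,0,1],
    [0,0,0.004,0,0,0,1],
    [0,0,0.003,0,0,0,1],
    [0,0,0.003,0,0,0,1],
    [0,0,0,0,0,0,1]
  ]
}}

```text
time_s: 23.57
ee_pos: [0.5207, -0.012, 0.1323]
eef_rot: [3.141, 0.525, -3.111]
force: [-0.1, 0.2, 0.1]
grip_width: 0.0005
grip_force: 0.0
```

```bash
python3 - <<'E'
from h import *
go(pt(E,(-.037,0,.038)),Rt(E[1]))
E
```

```text
t 23.5667 tool shift mm [ 1.3 -5.1  1.5] rotvec deg [0.16 0.1  0.26] F [-0.1  0.2  0.1] w 0.00046792172370944046 q [-0.14  0.07  2.07  0.18  0.48 -1.88]
```

Emit:
{"api": "play_rows", "payload": {
  "commands": [
    [0.001,-0.005,0,0,0,0.2,1],
    [0,0,0,0,0,0,1],
    [0,0,0.003,0,0,0,1],
    [0,0,0.003,0,0,0,1],
    [0,0,0.003,0,0,0,1],
    [0,0,0.003,0,0,0,1],
    [0,0,0.003,0,0,0,1],
    [0,0,0.003,0,0,0,1],
    [0,0,0.003,0,0,0,1],
    [0,0,0.003,0,0,0,1],
    [0,0,0.003,0,0,0,1],
    [0,0,0.003,0,0,0,1],
    [0,0,0.003,0,0,0,1],
    [0,0,0,0,0,0,1]
  ]
}}

```text
time_s: 24.73
ee_pos: [0.5366, -0.0166, 0.1026]
eef_rot: [3.139, 0.525, -3.116]
force: [0.1, -0.6, 3.8]
grip_width: 0.0005
grip_force: 1.4
```

```bash
python3 - <<'E'
from h import *
go(pt(E,(-.037,0,.0)),Rt(E[1]))
E
```

```text
t 24.7333 tool shift mm [ 0.  -0.1  5.9] rotvec deg [0.17 0.05 0.03] F [ 0.1 -0.6  3.8] w 0.0005386396670773093 q [-0.14  0.16  2.06  0.22  0.41 -1.92]
```

Emit:
{"api": "play_rows", "payload": {
  "commands": [
    [0,0,0.0015,0,0,0,1],
    [0,0,0.0015,0,0,0,1],
    [0,0,0.001,0,0,0,1],
    [0,0,0.001,0,0,0,1],
    [0,0,0,0,0,0,1]
  ]
}}

```text
time_s: 25.15
ee_pos: [0.5389, -0.0166, 0.0986]
eef_rot: [3.139, 0.525, -3.116]
force: [-0.9, -1.1, 2.7]
grip_width: 0.0004
grip_force: 1.5
```

Emit:
{"api": "play_rows", "payload": {
  "commands": [
    [0,0,0.001,0,0,0,1],
    [0,0,0.0005,0,0,0,1],
    [0,0,0,0,0,0,1]
  ]
}}

```text
time_s: 25.4
ee_pos: [0.5396, -0.0166, 0.0975]
eef_rot: [3.139, 0.525, -3.116]
force: [-3.9, -0.7, 4.3]
grip_width: 0.0005
grip_force: 3.2
```

Emit:
{"api": "play_rows", "payload": {
  "commands": [
    [0,0,0.0005,0,0,0,1],
    [0,0,0.0003,0,0,0,1],
    [0,0,0,0,0,0,1]
  ]
}}

```text
time_s: 25.65
ee_pos: [0.5398, -0.0166, 0.0973]
eef_rot: [3.139, 0.525, -3.116]
force: [-15.7, -0.4, 17.7]
grip_width: 0.0003
grip_force: 11.6
```

Emit:
{"api": "play_rows", "payload": {
  "commands": [
    [0,0,-0.003,0,0,0,1],
    [0,0,-0.006,0,0,0,1],
    [0,0,-0.01,0,0,0,1],
    [0,0,-0.02,0,0,0,1],
    [0,0,-0.03,0,0,0,1],
    [0,0,-0.03,0,0,0,1],
    [0,0,-0.03,0,0,0,1],
    [0.025,0,-0.01,0,0,0,1],
    [0.025,0,0,0,0,0,1],
    [0,0,0,0,0,0,1],
    [0,0,0,0,0,0,1]
  ]
}}

```text
time_s: 26.57
ee_pos: [0.4267, -0.0199, 0.1921]
eef_rot: [3.139, 0.525, -3.116]
force: [1.3, -0.1, 0.5]
grip_width: 0.0003
grip_force: 0.0
```

```bash
python3 - <<'E'
from h import *
t=ctrl.camera('top');s=ctrl.camera('scene')
cv2.imwrite('pics/topE.png',t);cv2.imwrite('pics/sceneE.png',s)
go(pt(E,(-.037,0,.060)),Rt(E[1]))
# empty: pad as seen by 'scene': difference to start image (open) and to full holder look
for n,im in(('top',t),('scene',s)):
  q=cv2.imread(f'pics/{n}0.png')
  for nm,f in(('full',F),('empty',E)):
    P=proj(n,[pt(f,(x,y,z)) for x in(-.05,-.025) for y in(-.018,.018) for z in(.01,.038)])
    x0,y0=np.floor(P.min(0)).astype(int);x1,y1=np.ceil(P.max(0)).astype(int)
    print(n,nm,np.abs(im[y0:y1,x0:x1].astype(int)-q[y0:y1,x0:x1]).mean().round(1))
# tray top (28 mm down when shut) hole: outline of the dark tray hole centre shift
g=cv2.cvtColor(s,cv2.COLOR_BGR2GRAY);g0=cv2.cvtColor(cv2.imread('pics/scene0.png'),cv2.COLOR_BGR2GRAY)
for z in(.038,.010):
    P=proj('scene',[pt(E,(-.037,0,z))])[0].astype(int);print('pad px z',z,P,'gray now/start',g[P[1]-1:P[1]+2,P[0]-1:P[0]+2].mean(),g0[P[1]-1:P[1]+2,P[0]-1:P[0]+2].mean())
for z in(.0,.038):
  for x in (-.0575,):
    P=proj('scene',[pt(E,(x,0,z))])[0].astype(int);print('front rim px',P,g[P[1]-2:P[1]+3,P[0]],g0[P[1]-2:P[1]+3,P[0]])
hs=cv2.cvtColor(t,cv2.COLOR_BGR2HSV);h0=cv2.cvtColor(cv2.imread('pics/top0.png'),cv2.COLOR_BGR2HSV)
for h in(h0,hs):
    m=cv2.inRange(h,(20,150,150),(32,255,255));m[:,:330]=0;m[:,370:]=0;m[:140]=0;m[180:]=0
    M=cv2.moments(m);print('lemon',M['m10']/M['m00'],M['m01']/M['m00'])
E
```

```text
t 26.6667 tool shift mm [-49.1   0.3  78.2] rotvec deg [0.15 0.11 0.04] F [ 0.8 -0.2  0.4] w 0.0005437329209076248 q [-0.21 -0.26  2.21  0.19  0.69 -1.92]
top full 1.9
top empty 31.3
scene full 15.1
scene empty 41.7
pad px z 0.038 [429 174] gray now/start 200.0 141.66666666666666
pad px z 0.01 [422 182] gray now/start 140.77777777777777 85.22222222222223
front rim px [426 193] [105 150 179 171 149] [ 96 145 168 164 142]
front rim px [435 182] [168 200 213 207 192] [ 87  87 126 149 149]
lemon 347.34980988593156 157.1254752851711
lemon 347.4541984732824 157.29770992366412
```

```bash
python3 -c "
from station import ctrl
print(ctrl.hand_in())"
```

```text
the job is handed in; nothing more can be done
None
```

The job is handed in; no verdict came back, but pictures and pixel checks show the upper mould upright on the scale, both trays shut and the lemon unmoved. I last saw the lower mould seated just before shutting its tray, and the scale was not re-measured.

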